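Reseat the label tray of the narrow printer

ROBOT

A 7-joint arm with a two-finger parallel gripper is mounted at the origin on the work surface. World frame = base frame: x ahead of the robot, y to its left, z up, the work surface at z = 0. Lengths are in m, angles in rad, forces in N, time in s.
With the tool pointing down it reaches from about 0.4 to 0.85 m from the base axis. Payload 4.5 kg.
Tool frame: the origin (TCP) lies between the finger pads; the fingertips stand 8 mm ahead of it and the grasp point (between the pads) lies 11 mm behind it; z points along the fingers, y is the direction in which the jaws open and shut (so a half turn about z gives the same grasp; the last joint's range is limited). The gripper opens to 88 mm and grips with 3 to 60 N. Pads are 18 mm wide; open, the fingers measure 123 mm over their backs; the gripper's body (75 mm by 187 mm) begins 45 mm behind the grasp point.
Start: joints at [1.179, 0.689, -0.195, 1.565, 0.157, 0.902, -0.215], TCP at [0.258, -0.569, 0.247] pointing down, gripper open.
Joint ranges: [-3.01, 3.01], [-0.46, 2.08], [-1.47, 1.51], [0.13, 2.56], [-1, 4.14], [0.04, 2.09], [-2.66, 2.66]. Speed limits (rad/s): [2.57, 2.57, 3.14, 3.14, 3.14, 3.14, 3.14].

INTERFACE

Orientations are given as a unit quaternion [x, y, z, w].
In Python, from plant import r gives the robot as it stands.
- The arm moves only by the tool carry_out, never from a script. Its argument "commands" is a list that holds one entry, the list of rows, each a list of 7 numbers: the turn, a rotation vector about the tool's x, y, z in rad, then the shift along the tool's x, y, z in cm, then the finger opening in cm, from 0 to 8.81. A call has 1 to 10 rows; each row is the pose to reach, as a shift and turn from the pose commanded when the call began, along the tool's axes at that moment; what a row does not reach only later rows make up. A row lasts 1/12 s, in which the tool goes at most 41.7 mm and 7.16 degrees, less where a joint would pass 70% of its speed; a pose out of reach is approached as far as the arm can. A call with a gripper value outside its range is refused whole. The fingers move at their own pace and stop on an object; "force" is the grip in N (left out, the last holds). Time passes only in rows, so rows that repeat a pose let the fingers close. It gives the time, the measured TCP pose, the force and the opening at its end, in the units of the state.
- r.get_state(): the state, without advancing time (a new reading comes with each control period).
- r.snapshot(name): name is "scene" or "top"; returns a dict with "pixels" (400x640x3 uint8, red, green, blue), "mtx" (3x3 intrinsics, pixels), "xyz" and "rotation" of the camera in the world. Camera axes: x right, y down, z forward; pixel columns grow to the right and rows downward; lengths in m; the calibration is good to about 2 mm. A picture is of the moment at which its call begins. There is no depth.
- r.finish_job(): hands the job in, once; it reports no verdict.
The state is a dict: "clock": time; "q": joint angles; "qd": joint speeds; "joint_torque": joint torques, N m; "tool_pos": TCP position; "eef_rot": TCP orientation; "contact_force": force on the tool from outside, world axes, zero at the start; "moment": the same for the moment, N m; "opening": opening from 0.0 (shut) to 1.0 (fully open).
Only numpy, scipy, OpenCV 4.12 (cv2) and the standard library are available. Lean on these libraries where they do the work, as an engineer would, in place of code of your own. Each camera call takes 0.05 s, during which the arm holds its last target.

TASK

The narrower of the two label printers on the parcel counter wants its label tray reseated. Press the round release button on top of it so that its tray pops out all the way, then push the tray home until it clicks and stays shut. Leave the wider printer's tray shut.

Things in the scene. Friction and masses are not known exactly. Their poses are not given: they have to be found in the camera images.
- release_top (a point): Top centre of the narrow printer's release: round grey cap, 26 mm across, 12 mm proud of the flat top of the fixed white case (110 mm wide y, 200 deep x, 124 high), 55 mm behind the case front. Axes of both points: x front to back, y across, z up; yaw within 0.3 rad. The cap sinks 9 mm on a spring (1.5 N to start, 4.5 N at the bottom), freeing the tray by 6 mm. A loose tag lies behind it.
- tray_front (a point): Centre of the outer face of the narrow printer's grey tray front; moves with the tray. An upright plate 104 mm wide, 52 mm high (58 to 110 mm above the counter), 12 mm thick. Shut, its face is 18 mm in front of the case and 73 mm in front of the release's centre. Push it along the printer's +x (towards the back) to shut the tray.
- tray (a joint): How far the narrow printer's tray is out, in m: 0 shut and latched (start), 0.060 fully out. A spring drives it out along the printer's -x (8 N shut, 3 N out; about half a second) whenever it is not latched. Shutting takes up to about 15 N: push it 1 to 2 mm beyond shut, where the catch snaps over; a firm stop is 5 mm beyond shut.
- other_tray (a joint): The same for the tray of the wide printer: alike in all but width (190 mm), standing to the left or right of the narrow one, with a roll of tape on its top. Starts latched at 0 and shall stay so; it has a round release of its own on top, which is not to be pressed.
Mind the look-alikes: they are no part of the job. What is shaped like the part that bears release_top but red is not meant.

How it is judged:
By the outcome, as a careful person would: the job done as asked, in the order asked, and still so for the second after the job is handed in, with the robot touching nothing.
It also fails if it takes over 42 s, if anything falls off the work surface, if the arm or the gripper's body presses on something with over 40 N, if the wrist force passes 120 N, or if a joint passes its speed limit or range.

## Working session

There is one attempt and no reset: what is moved stays moved. The work goes in short steps, Python scripts to look and compute and a tool call to move; the robot and the scene stay as the last step left them, time stands still between calls to the robot, and variables do not carry over. Pictures are saved under pics/ and viewed, and the job is handed in when it is done.

Besides the shell and the picture viewer there is one more tool, called after "Request:" as a command line: name --argument value ..., lists and objects as JSON in quotes. carry_out: Moves the arm, as the interface text tells. Its arguments: {"type":"object","properties":{"commands":{"type":"array"},"force":{"type":"number"}},"required":["commands"]}

```bash
mkdir -p pics
cat > h.py <<'E'
from plant import r
import numpy as np, cv2
def snap(n,f):
    s=r.snapshot(n); cv2.imwrite('pics/'+f,s['pixels'][:,:,::-1]); np.savez(''+f+'.npz',**{k:np.array(v) for k,v in s.items()}); return s
def ray(s,u,v):
    K=np.array(s['mtx']);R=np.array(s['rotation']);d=R@np.linalg.inv(K)@np.array([u,v,1.]);return np.array(s['xyz']),d
def onz(s,u,v,z):
    o,d=ray(s,u,v);return o+d*(z-o[2])/d[2]
def proj(s,p):
    K=np.array(s['mtx']);R=np.array(s['rotation']);c=K@(R.T@(np.array(p)-np.array(s['xyz'])));return c[:2]/c[2]
E
python3 - <<'E'
from h import *
a=snap('scene','s1.png');b=snap('top','t1.png')
for s in(a,b):print(s['mtx'],s['xyz'],s['rotation'])
print(r.get_state())
E
```

```text
[[393.50839805   0.         314.95292955]
 [  0.         393.50839805 202.23209232]
 [  0.           0.           1.        ]] [ 0.85870167 -0.10205889  1.13815675] [ 0.67194101  0.72214049 -0.11851125 -0.11385723]
[[493.218999     0.         330.05546823]
 [  0.         493.218999   195.11481129]
 [  0.           0.           1.        ]] [ 0.24779885 -0.09868967  1.26373008] [-0.69654427  0.71095705 -0.07771318  0.05767854]
{'clock': 0.1, 'q': array([ 1.17876488,  0.68991004, -0.19450795,  1.56624367,  0.15729269,
        0.90243283, -0.21509581]), 'qd': array([-3.43454094e-04, -2.62982349e-03, -5.14756770e-04, -3.17495374e-03,
        6.15783648e-05,  3.51926941e-06, -4.17179088e-04]), 'joint_torque': array([-3.62559942e-03, -5.28490877e+01, -1.27153929e+00, -1.53836614e+01,
       -5.24993974e-02,  1.98926093e-03,  3.53717508e-05]), 'tool_pos': array([ 0.25791174, -0.56871177,  0.24598271]), 'eef_rot': array([ 9.77411547e-01,  2.11343376e-01, -2.22481587e-04, -7.71210457e-04]), 'contact_force': array([0.36142981, 0.10311478, 0.09333791]), 'moment': array([-0.03081554, -0.03865943,  0.02797011]), 'opening': 0.9980254265720079}
```

Rotations are quaternions; I'll adapt the helper.

```bash
sed -i "s/R=np.array(s\['rotation'\])/R=Rot.from_quat(np.array(s['rotation'])).as_matrix()/; s/^import numpy/from scipy.spatial.transform import Rotation as Rot\nimport numpy/" h.py; cat h.py | head -12
```

```text
from plant import r
from scipy.spatial.transform import Rotation as Rot
import numpy as np, cv2
def snap(n,f):
    s=r.snapshot(n); cv2.imwrite('pics/'+f,s['pixels'][:,:,::-1]); np.savez(''+f+'.npz',**{k:np.array(v) for k,v in s.items()}); return s
def ray(s,u,v):
    K=np.array(s['mtx']);R=Rot.from_quat(np.array(s['rotation'])).as_matrix();d=R@np.linalg.inv(K)@np.array([u,v,1.]);return np.array(s['xyz']),d
def onz(s,u,v,z):
    o,d=ray(s,u,v);return o+d*(z-o[2])/d[2]
def proj(s,p):
    K=np.array(s['mtx']);R=Rot.from_quat(np.array(s['rotation'])).as_matrix();c=K@(R.T@(np.array(p)-np.array(s['xyz'])));return c[:2]/c[2]
```

View pics/s1.png

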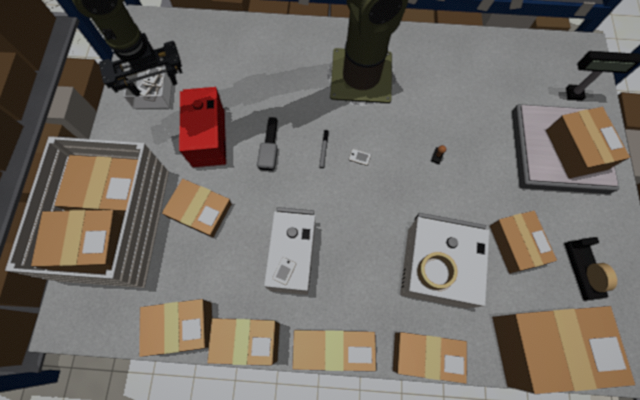

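View pics/t1.png

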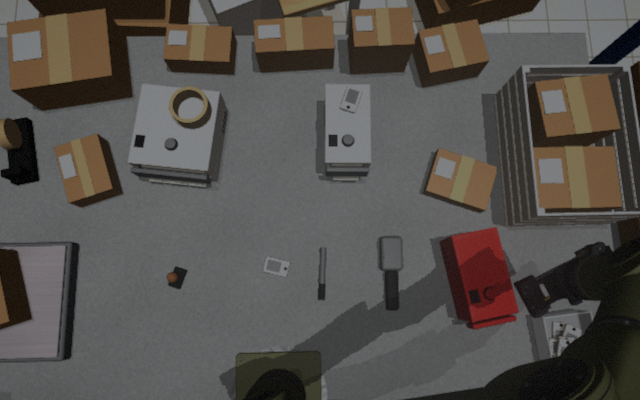

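The scene view shows three round releases:
- White printer at scene (292,233), top (348,140). It is narrow and has a loose tag behind the release.
- White printer at scene (452,242), top (171,143). It is wide with a tape roll on top, so it is the other printer.
- Red printer at scene (198,104), top (489,294). It is the look-alike.

The first one fits the description. I'll confirm it in an enlarged crop and measure it.

Run:
```python
import numpy as np,cv2
from h import *
L=lambda f:np.load(f+'.npz')
a=L('s1.png');b=L('t1.png')
A=a['pixels'][195:305,250:335,::-1];B=b['pixels'][75:190,300:390,::-1]
cv2.imwrite('pics/c1.png',np.hstack([cv2.resize(A,(400,520),interpolation=2),cv2.resize(B,(400,520),interpolation=2)]))
# white case top via mask
for n,s,roi in(('scene',a,(195,305,255,330)),('top',b,(75,190,310,385))):
    y0,y1,x0,x1=roi;p=s['pixels'][y0:y1,x0:x1].astype(int)
    g=p.mean(2);print(n,np.percentile(g,[10,30,50,70,90]))
    m=(g>np.percentile(g,50)+0).astype(np.uint8)
    t,m=cv2.threshold(g.astype(np.uint8),0,1,cv2.THRESH_OTSU)
    cs,_=cv2.findContours(m,0,2);c=max(cs,key=cv2.contourArea)+np.array([x0,y0])
    box=cv2.boxPoints(cv2.minAreaRect(c))
    W=np.array([onz(s,u,v,.124) for u,v in box]);print(t,box.round(1).tolist(),W.round(4).tolist())
    e=[W[(i+1)%4]-W[i] for i in range(4)];print([ (np.linalg.norm(x).round(4),np.degrees(np.arctan2(x[1],x[0])).round(2)) for x in e],W.mean(0))
    # release dark blob
    d=((g<t)).astype(np.uint8)
print(onz(a,292,233,.136),onz(b,348,140.5,.136))
```

```text
scene [ 91.33333333 133.33333333 136.33333333 165.         177.33333333]
148.0 [[263.6000061035156, 285.20001220703125], [271.5, 210.5], [314.3999938964844, 215.0], [306.5, 289.79998779296875]] [[0.7433, -0.2359, 0.124], [0.5438, -0.2371, 0.124], [0.5482, -0.1204, 0.124], [0.7468, -0.1262, 0.124]]
[(np.float64(0.1996), np.float64(-179.65)), (np.float64(0.1168), np.float64(87.84)), (np.float64(0.1988), np.float64(-1.69)), (np.float64(0.1097), np.float64(-91.84))] [ 0.64552454 -0.17987563  0.124     ]
top [ 68.33333333  97.         100.33333333 126.33333333 129.        ]
107.0 [[325.0, 83.0], [371.0, 83.0], [371.0, 162.0], [325.0, 162.0]] [[0.7503, -0.1277, 0.124], [0.749, -0.2413, 0.124], [0.5477, -0.2335, 0.124], [0.5495, -0.1235, 0.124]]
[(np.float64(0.1136), np.float64(-90.65)), (np.float64(0.2014), np.float64(177.77)), (np.float64(0.11), np.float64(89.08)), (np.float64(0.2009), np.float64(-1.21))] [ 0.64910749 -0.18151483  0.124     ]
[ 0.60518782 -0.17523403  0.136     ] [ 0.59830221 -0.1791755   0.136     ]
```

View pics/c1.png

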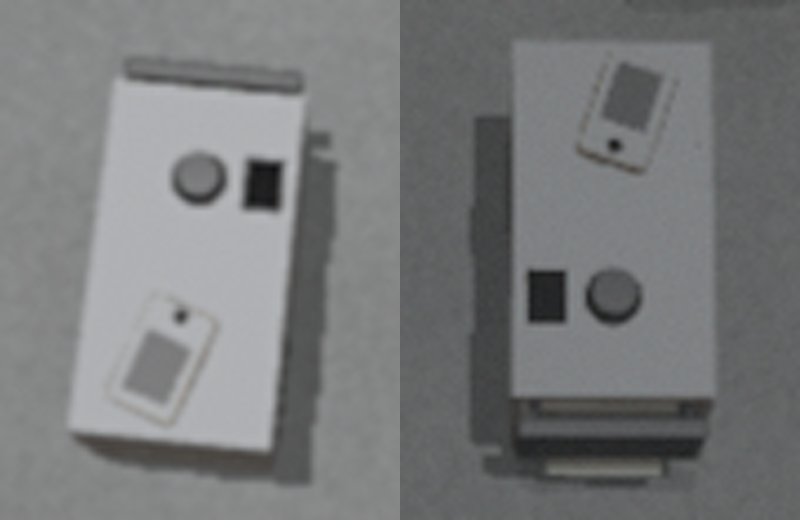

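The crop confirms it. The narrow white printer has a grey cap at scene (292.5,232) and top (348,140), the tag behind it, and the grey tray at its front towards the robot. Next I'll triangulate the cap and work out the approach.

```bash
cat >> h.py <<'E'
def tri(s,p,t,q):
    o1,d1=ray(s,*p);o2,d2=ray(t,*q);M=np.stack([d1,-d2],1);k=np.linalg.lstsq(M,o2-o1,rcond=None)[0]
    x,y=o1+d1*k[0],o2+d2*k[1];return (x+y)/2,np.linalg.norm(x-y)
def togo(P,yaw):
    st=r.get_state();R=Rot.from_quat(st['eef_rot']);p=np.array(st['tool_pos'])
    c,s=np.cos(yaw),np.sin(yaw);T=Rot.from_matrix(np.array([[c,s,0],[s,-c,0],[0,0,-1]]))
    print('at',p.round(4),'turn',(R.inv()*T).as_rotvec().round(4),'shift cm',(R.inv().apply(np.array(P)-p)*100).round(2))
E
python3 - <<'E'
from h import *
a=np.load('s1.png.npz');b=np.load('t1.png.npz')
print(tri(a,(292.5,231.8),b,(347.9,139.8)),onz(a,292.5,231.8,.136),onz(b,347.9,139.8,.136))
print('corners front', *[tri(a,p,b,q) for p,q in (((274.5,211.5),(371.2,162.8)),((314.5,214.5),(325.3,162.8)),((265,286.5),(371,84)),((307.5,290.3),(325.3,84)))])
togo([.601,-.177,.19],-.022)
E
```

```text
(array([ 0.60099576, -0.17683457,  0.13276879]), np.float64(0.004756626788300006)) [ 0.6018641  -0.17421744  0.136     ] [ 0.60004292 -0.17898882  0.136     ]
corners front (array([ 0.54576688, -0.23133361,  0.12340379]), np.float64(0.005244762670898191)) (array([ 0.54707973, -0.12218111,  0.12557111]), np.float64(0.0039112070392663826)) (array([ 0.7461962 , -0.23657011,  0.12370773]), np.float64(0.009323164553238674)) (array([ 0.74789362, -0.12601229,  0.12343133]), np.float64(0.004823169898136205))
at [ 0.2579 -0.5687  0.246 ] turn [-0.0016  0.0005  0.4479] shift cm [ 47.43 -21.49   5.63]
```

Request:
carry_out --commands '[[[0, 0, 0.1, 3.6, -1.6, 0, 0], [0, 0, 0.2, 7.2, -3.3, 0, 0], [0, 0, 0.3, 10.8, -4.9, 0, 0], [0, 0, 0.4, 14.4, -6.5, 0, 0], [0, 0, 0.448, 18.0, -8.2, 0, 0], [0, 0, 0.448, 21.6, -9.8, 0, 0], [0, 0, 0.448, 25.2, -11.4, 0, 0], [0, 0, 0.448, 28.8, -13.1, 0, 0], [0, 0, 0.448, 32.4, -14.7, 0, 0], [0, 0, 0.448, 36.0, -16.3, 0, 0]]]' --force 20

```text
clock: 0.93
tool_pos: [0.5195, -0.2702, 0.2464]
eef_rot: [1.0, -0.011, -0.0, -0.0]
contact_force: [0.7, -0.5, -0.7]
opening: 0.269
```

```bash
python3 -c "
from h import *
s=r.get_state();print(s['clock'],s['opening'],s['contact_force'])
togo([.601,-.177,.19],-.02)"
```

```text
0.9333 0.2693976746007746 [ 0.6852932  -0.48816358 -0.70141951]
at [ 0.5195 -0.2702  0.2464] turn [-0.0003  0.0008 -0.002 ] shift cm [ 7.95 -9.5   5.64]
```

Request:
carry_out --commands '[[[0, 0, 0, 2.7, -3.2, 0.5, 0], [0, 0, 0, 5.4, -6.4, 2.0, 0], [0, 0, 0, 7.9, -9.5, 4.0, 0], [0, 0, 0, 7.9, -9.5, 5.6, 0], [0, 0, 0, 7.9, -9.5, 5.6, 0], [0, 0, 0, 7.9, -9.5, 5.6, 0]]]'

```text
clock: 1.43
tool_pos: [0.5985, -0.179, 0.1896]
eef_rot: [1.0, -0.011, -0.002, 0.0]
contact_force: [-0.2, -1.1, 0.5]
opening: 0.005
```

```bash
python3 -c "
from h import *
a=snap('scene','s2.png');b=snap('top','t2.png')
A=a['pixels'][155:305,240:350,::-1];B=b['pixels'][75:225,300:410,::-1]
cv2.imwrite('pics/c2.png',np.hstack([cv2.resize(A,(400,545),interpolation=2),cv2.resize(B,(400,545),interpolation=2)]))
s=r.get_state();print(s['clock'],s['opening'],s['contact_force'],s['qd'].round(3))
print(proj(a,s['tool_pos']-np.array([0,0,.008])),proj(b,s['tool_pos']-np.array([0,0,.008])))
togo([.601,-.177,.155],-.02)"
```

```text
1.5333 0.007328954644819944 [ 0.59016211 -0.12631698 -0.048113  ] [ 0.01  -0.015 -0.002 -0.007 -0.003 -0.004 -0.003]
[288.82768417 225.69985376] [350.24968419 133.97047739]
at [ 0.599  -0.1814  0.1916] turn [ 0.002  -0.0001 -0.0053] shift cm [ 0.19 -0.45  3.66]
```

View pics/c2.png

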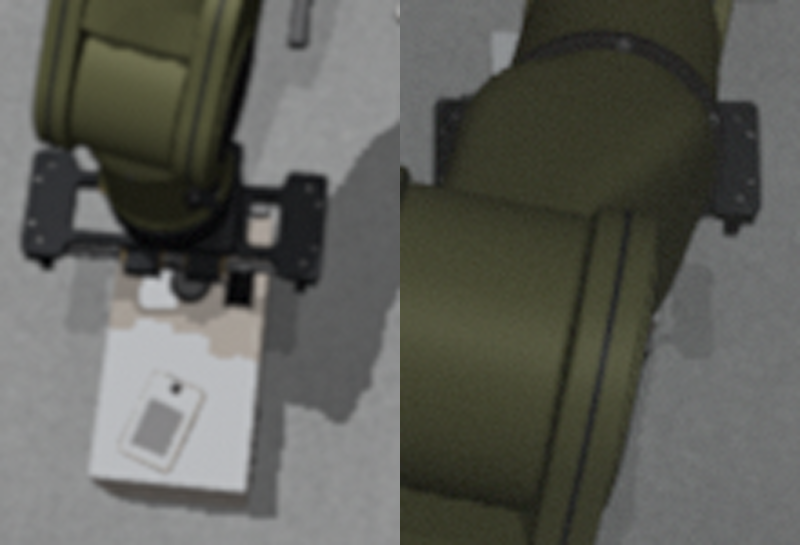

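The scene view shows the closed fingers just above the cap, whose edge is visible at about crop (188,285). Correcting about 4 mm sideways, then pressing.

Request:
carry_out --commands '[[[0, 0, 0, 0.2, -0.3, 0, 0], [0, 0, 0, 0.2, -0.3, 1.5, 0], [0, 0, 0, 0.2, -0.3, 3.0, 0], [0, 0, 0, 0.2, -0.3, 4.0, 0], [0, 0, 0, 0.2, -0.3, 4.0, 0]]]'

```text
clock: 1.95
tool_pos: [0.6004, -0.1766, 0.1496]
eef_rot: [1.0, -0.012, -0.001, -0.0]
contact_force: [0.2, 0.5, -1.1]
opening: 0.008
```

```bash
python3 -c "
from h import *
for i in range(1):
  s=r.get_state();print(s['clock'],s['contact_force'])
togo([.601,-.177,.1365],-.02)"
```

```text
1.95 [ 0.18962809  0.46602767 -1.11672178]
at [ 0.6004 -0.1766  0.1496] turn [-0.0002  0.0028 -0.0036] shift cm [0.06 0.04 1.31]
```

Request:
carry_out --commands '[[[0, 0, 0, 0, 0, 0.6, 0], [0, 0, 0, 0, 0, 1.0, 0], [0, 0, 0, 0, 0, 1.25, 0], [0, 0, 0, 0, 0, 1.35, 0], [0, 0, 0, 0, 0, 1.35, 0], [0, 0, 0, 0, 0, 1.35, 0]]]'

```text
clock: 2.45
tool_pos: [0.6025, -0.1764, 0.1379]
eef_rot: [1.0, -0.011, 0.001, 0.0]
contact_force: [1.0, -1.4, 2.7]
opening: 0.003
```

```bash
python3 -c "
from h import *
a=snap('scene','s3.png');b=snap('top','t3.png')
s=r.get_state();print(s['clock'],s['contact_force'])
A=a['pixels'][155:305,240:350,::-1];B=b['pixels'][75:225,300:410,::-1]
cv2.imwrite('pics/c3.png',np.hstack([cv2.resize(A,(400,545),interpolation=2),cv2.resize(B,(400,545),interpolation=2)]))
togo([.601,-.177,.1365],-.02)"
```

```text
2.55 [ 1.00821332 -1.60470204  4.00589873]
at [ 0.6024 -0.1764  0.1378] turn [ 0.0009 -0.0016 -0.0024] shift cm [-0.14  0.06  0.13]
```

View pics/c3.png

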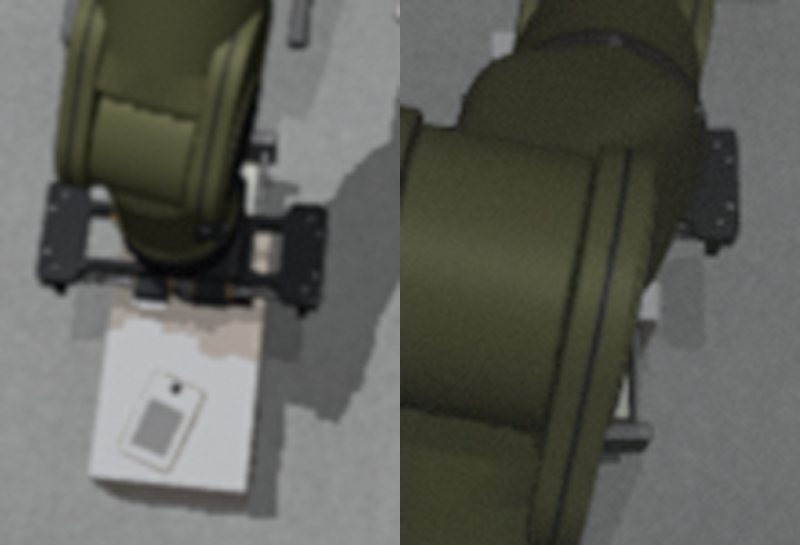

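The cap is pressed with about 4 N. The tray has popped out: its front plate shows at scene crop (260,145) and top crop (630,435). I'll lift and back off to check that it's fully out.

Request:
carry_out --commands '[[[0, 0, 0, 0, 0, -2, 0], [0, 0, 0, 0, 0, -5, 0], [0, 0, 0, -2, 0, -8, 0], [0, 0, 0, -5.5, 0, -9, 0], [0, 0, 0, -9, 0, -9, 0], [0, 0, 0, -12.5, 0, -9, 0], [0, 0, 0, -16, 0, -9, 0], [0, 0, 0, -17.5, 0, -9, 0], [0, 0, 0, -17.5, 0, -9, 0]]]'

```text
clock: 3.3
tool_pos: [0.4216, -0.1715, 0.227]
eef_rot: [1.0, -0.012, -0.003, -0.001]
contact_force: [0.4, -0.5, -0.7]
opening: 0.006
```

```bash
python3 -c "
from h import *
a=snap('scene','s4.png');b=snap('top','t4.png')
s=r.get_state();print(s['clock'],s['contact_force'])
A=a['pixels'][155:305,240:350,::-1];B=b['pixels'][75:225,300:410,::-1]
cv2.imwrite('pics/c4.png',np.hstack([cv2.resize(A,(400,545),interpolation=2),cv2.resize(B,(400,545),interpolation=2)]))
for d in (0,.06):
  for yy in (-.052,0,.052):
    P=np.array([.601-.073-d+.02*yy,-.177+.02*(.073+d)+yy,.11]);print(d,yy,proj(a,P).round(1),proj(b,P).round(1))
togo([.428,-.174,.09],-.02)"
```

```text
3.4 [ 1.01671227  0.64154941 -0.33933162]
0 -0.052 [276.1 206.5] [368.2 171.9]
0 0 [294.9 208.1] [346.7 171.8]
0 0.052 [313.7 209.8] [325.1 171.7]
0.06 -0.052 [278.7 186.2] [368.7 196.3]
0.06 0 [297.2 187.8] [346.9 196.3]
0.06 0.052 [315.7 189.4] [325.1 196.2]
at [ 0.4273 -0.1717  0.2273] turn [-0.0003 -0.0007 -0.002 ] shift cm [ 0.06  0.23 13.73]
```

View pics/c4.png

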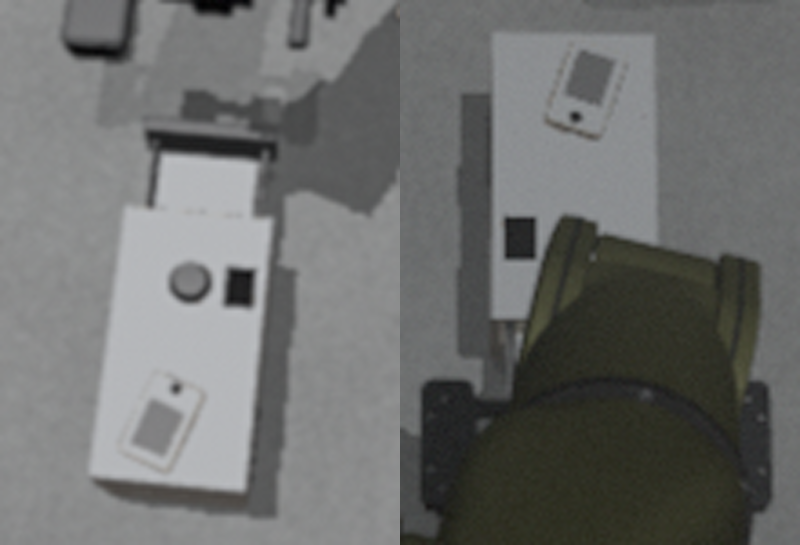

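```bash
python3 -c "
from h import *
a=np.load('s1.png.npz')['pixels'];b=np.load('s4.png.npz')['pixels'];c=snap('scene','s5.png')['pixels']
for n,p,r0,r1 in(('shut',a,200,220),('s4',b,180,222),('s5',c,180,222)):
  for u in (285,295,305): print(n,u,r0,p[r0:r1,u].mean(1).round().astype(int))
b=c
cv2.imwrite('pics/c5.png',np.hstack([cv2.resize(b[175:225,265:325,::-1],(780,580),interpolation=0)]))
"
```

```text
shut 285 200 [136 136 137 134 133 135 132 119 111 117 115  87 115 171 180 177 178 177
 177 177]
shut 295 200 [140 139 137 137 139 138 138 132 120 108 118 112  83 115 171 181 177 176
 177 177]
shut 305 200 [140 140 138 138 137 138 138 135 130 115 112 118 110  79 115 172 180 178
 177 177]
s4 285 180 [121 123 124 123 124 126 120 114 118 121 106  61  34  31  30  40  84 142
 180 185 184 185 184 184 186 186 185 185 185 185 184 178 174 181 184 184
 184 183 183 184 184 184]
s4 295 180 [ 79  70  72  74  73  74  73  75  92 118 124 107  58  32  34  33  48 104
 161 184 185 183 184 183 183 183 183 183 184 183 184 182 175 169 180 184
 183 184 184 183 183 182]
s4 305 180 [122 121 117  99  79  72  76  92 107 111 119 121 101  54  30  33  32  50
 109 165 185 185 183 184 184 183 184 184 183 183 184 184 182 176 170 180
 184 184 183 183 184 184]
s5 285 180 [121 123 125 124 123 126 119 109 117 122 105  60  34  31  30  40  84 143
 180 185 184 186 185 185 187 186 185 185 185 185 184 179 174 181 184 184
 183 183 183 184 183 183]
s5 295 180 [122 108  80  72  74  73  71  76  93 118 124 107  59  33  32  32  48 105
 162 184 184 184 183 184 184 183 184 184 184 184 184 182 176 169 180 184
 183 184 184 184 183 183]
s5 305 180 [121 120 123 126 114  83  70  71  71  89 117 122 101  54  31  33  32  50
 110 167 186 185 184 183 184 183 183 184 183 184 183 184 183 176 171 181
 184 183 184 185 184 183]
```

View pics/c5.png

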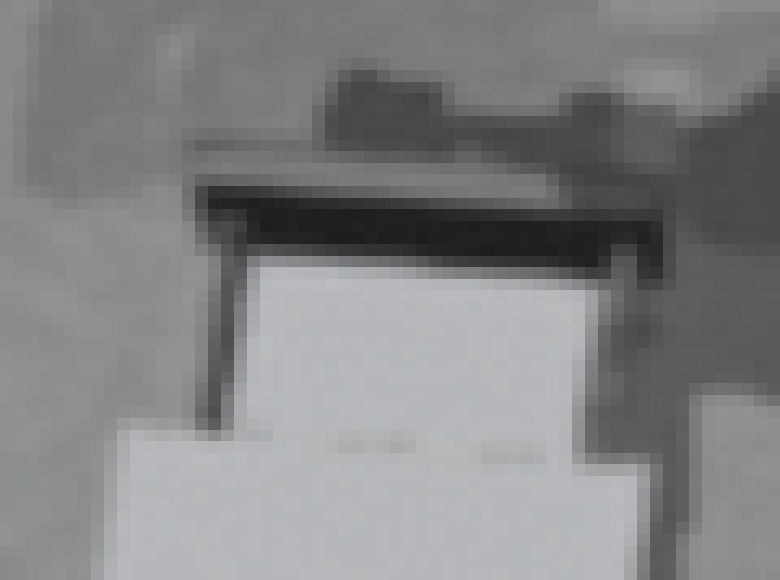

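Against the shut picture, the tray's outer edge has moved about 21 px (207→187 at u=285). 60 mm predicts 20.3 px, so the tray is fully out and has stopped moving. Descending in front of it.

Request:
carry_out --commands '[[[0, 0, 0, 0, 0.2, 3.5, 0], [0, 0, 0, 0, 0.2, 7, 0], [0, 0, 0, 0, 0.2, 10.5, 0], [0, 0, 0, 0, 0.2, 13, 0], [0, 0, 0, 0, 0.2, 13.7, 0], [0, 0, 0, 0.5, 0.2, 13.7, 0], [0, 0, 0, 1.5, 0.2, 13.7, 0], [0, 0, 0, 2.5, 0.2, 13.7, 0], [0, 0, 0, 3.2, 0.2, 13.7, 0], [0, 0, 0, 3.7, 0.2, 13.7, 0]]]'

```text
clock: 4.28
tool_pos: [0.4639, -0.175, 0.0914]
eef_rot: [1.0, -0.011, -0.001, 0.0]
contact_force: [-4.6, 0.1, 3.7]
opening: 0.005
```

```bash
python3 -c "
from h import *
s=r.get_state();print(s['clock'],s['contact_force'])
togo([.515,-.175,.09],-.02)"
```

```text
4.2833 [-4.58254732  0.07393959  3.73166524]
at [ 0.4639 -0.175   0.0914] turn [ 0.0003  0.0011 -0.0026] shift cm [ 5.11 -0.11  0.14]
```

Contact made (-4.6 N). Pushing along tool x.

Request:
carry_out --commands '[[[0, 0, 0, 0.8, 0, 0, 0], [0, 0, 0, 1.6, 0, 0, 0], [0, 0, 0, 2.4, 0, 0, 0], [0, 0, 0, 3.2, 0, 0, 0], [0, 0, 0, 4.0, 0, 0, 0], [0, 0, 0, 4.5, 0, 0, 0], [0, 0, 0, 5.0, 0, 0, 0], [0, 0, 0, 5.3, 0, 0, 0], [0, 0, 0, 5.3, 0, 0, 0]]]'

```text
clock: 5.03
tool_pos: [0.5123, -0.1761, 0.0906]
eef_rot: [1.0, -0.012, -0.005, -0.0]
contact_force: [-9.8, 0.0, 5.7]
opening: 0.004
```

```bash
python3 -c "
from h import *
s=r.get_state();print(s['clock'],s['contact_force'])
togo([.521,-.177,.09],-.02)"
```

```text
5.0333 [-9.83420729e+00  7.70925108e-03  5.65860525e+00]
at [ 0.5123 -0.1761  0.0906] turn [-0.0004  0.0092 -0.0035] shift cm [0.87 0.07 0.05]
```

Request:
carry_out --commands '[[[0, 0, 0, 0.3, 0, 0, 0], [0, 0, 0, 0.6, 0, 0, 0], [0, 0, 0, 0.8, 0, 0, 0], [0, 0, 0, 0.8, 0, 0, 0]]]'

```text
clock: 5.37
tool_pos: [0.5211, -0.1763, 0.0906]
eef_rot: [1.0, -0.012, -0.004, -0.0]
contact_force: [-8.2, 0.7, 5.1]
opening: 0.005
```

Request:
carry_out --commands '[[[0, 0, 0, 0.2, 0, 0, 0], [0, 0, 0, 0.3, 0, 0, 0], [0, 0, 0, 0.3, 0, 0, 0]]]'

```text
clock: 5.62
tool_pos: [0.5228, -0.1764, 0.0906]
eef_rot: [1.0, -0.012, -0.005, -0.0]
contact_force: [-9.9, -0.2, 7.2]
opening: 0.006
```

Request:
carry_out --commands '[[[0, 0, 0, 0.2, 0, 0, 0], [0, 0, 0, 0.4, 0, 0, 0], [0, 0, 0, 0.4, 0, 0, 0]]]'

```text
clock: 5.87
tool_pos: [0.5228, -0.1764, 0.0906]
eef_rot: [1.0, -0.012, -0.009, -0.001]
contact_force: [-17.5, 1.2, 13.2]
opening: 0.004
```

Request:
carry_out --commands '[[[0, 0, 0, 0.2, 0, 0, 0], [0, 0, 0, 0.3, 0, 0, 0], [0, 0, 0, 0.3, 0, 0, 0]]]'

```text
clock: 6.12
tool_pos: [0.5228, -0.1764, 0.0906]
eef_rot: [1.0, -0.012, -0.012, -0.001]
contact_force: [-22.7, 2.3, 19.6]
opening: 0.004
```

The tool holds at x=0.5228 while the force rises, which suggests the firm stop. I'll back off and check that the tray stays shut.

Request:
carry_out --commands '[[[0, 0, 0, -0.6, 0, 0, 0], [0, 0, 0, -1.5, 0, 0, 0], [0, 0, 0, -3, 0, 0, 0], [0, 0, 0, -6, 0, 0, 0], [0, 0, 0, -9, 0, 0, 0], [0, 0, 0, -11, 0, -2, 0], [0, 0, 0, -11, 0, -5, 0], [0, 0, 0, -11, 0, -9, 0], [0, 0, 0, -11, 0, -13, 0], [0, 0, 0, -11, 0, -13, 0]]]'

```text
clock: 6.95
tool_pos: [0.4294, -0.1754, 0.2272]
eef_rot: [1.0, -0.011, 0.007, 0.002]
contact_force: [-0.5, -0.5, -0.9]
opening: 0.005
```

```bash
python3 -c "
from h import *
a=snap('scene','s6.png')
s=r.get_state();print(s['clock'],s['contact_force'],s['tool_pos'])
p=a['pixels'];q=np.load('s1.png.npz')['pixels']
for u in (285,295,305): print(u,p[200:220,u].mean(1).round().astype(int),q[200:220,u].mean(1).round().astype(int))
cv2.imwrite('pics/c6.png',cv2.resize(p[155:305,240:520,::-1],(800,429),interpolation=2))
"
```

```text
7.0 [-0.85011035  0.39937143 -0.62341901] [ 0.42836719 -0.17489616  0.22460402]
285 [140 141 143 140 137 140 137 123 115 123 118  91 120 178 187 185 183 184
 184 184] [136 136 137 134 133 135 132 119 111 117 115  87 115 171 180 177 178 177
 177 177]
295 [ 94  98 108 127 143 145 143 137 124 113 122 116  87 120 178 187 184 184
 184 183] [140 139 137 137 139 138 138 132 120 108 118 112  83 115 171 181 177 176
 177 177]
305 [ 92 104 119 127 140 145 144 141 135 119 115 124 114  83 120 178 187 184
 183 183] [140 140 138 138 137 138 138 135 130 115 112 118 110  79 115 172 180 178
 177 177]
```

View pics/c6.png

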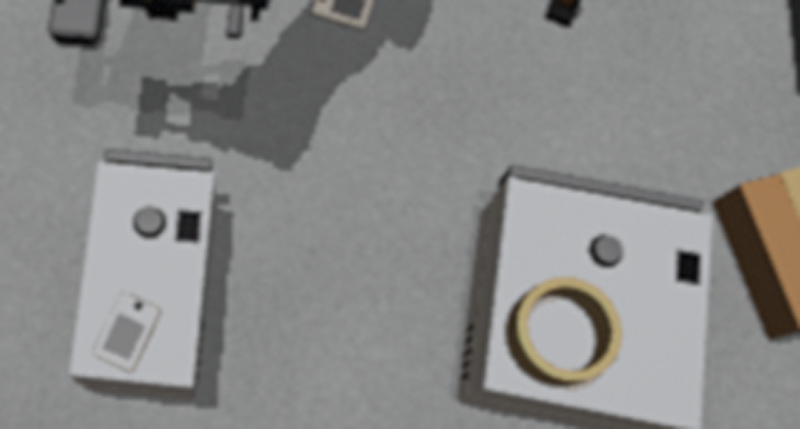

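Both trays are shut. The narrow tray's edge profile matches the starting picture to the pixel, the wide tray is untouched, and the tag and tape are still in place. The arm is clear of everything, so I'm handing in.

```bash
python3 -c "
from h import *
print(r.finish_job())"
```

```text
the job is handed in; nothing more can be done
None
```

I pressed the narrow white printer's release, its tray popped out all the way, and I pushed it home to the firm stop, where it stayed shut. The job was handed in at about 7 s of the allowed 42 s, and no verdict was reported.

- **Fully out:** the tray's outer edge moved about 21 px in the scene view, against 20.3 px predicted for 60 mm.
- **Pushed home:** the tool held at x = 0.523 m while the force rose to about 23 N against the push. An upward force of about 20 N came with it; I didn't find its cause, but it vanished when I backed off.
- **Stays shut:** under a second after I backed off, the tray's edge was on the same pixel rows as at the start.
- **Wide printer:** I never went near it. Its tray looks shut in the last picture, and the tag and tape roll are in place.
- **Less certain:** the two cameras' sight lines to the release cap missed each other by about 5 mm. I used the midpoint, and the press worked first time.

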